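# Set the grinder speed and lock it

### The arm

A 6-joint arm with a two-finger parallel gripper is mounted at the origin on the work surface. World frame = base frame: x ahead of the robot, y to its left, z up, the work surface at z = 0. Lengths are in m, angles in degrees, forces in N, time in s.
With the tool pointing down it reaches from about 0.35 to 0.875 m from the base axis. Payload 15.5 kg.
Tool frame: the origin (TCP) lies between the finger pads, 19 mm behind the fingertips; this is the grasp point; z points along the fingers, y is the line along which they close (so a half turn about z gives the same grasp; the last joint's range is limited). The gripper opens to 85 mm and grips with 20 to 120 N. Pads are 22 mm wide; open, the fingers measure 114 mm over their backs; the gripper's body (76 mm by 85 mm) begins 54 mm behind the grasp point. The pads swing forward as they close: fully open they stand 13 mm farther back than shut.
Start: joints at [-70.904, 28.281, 77.091, -0, 74.628, -5.472], TCP at [0.26, -0.568, 0.25] pointing down, gripper open.
Joint ranges: [-166.48, 166.48], [-47.26, 123.95], [12.59, 153.08], [-70.14, 250.14], [6.76, 159.57], [-176.63, 176.63]. Speed limits (degrees/s): [108.29, 108.29, 147.25, 172.46, 172.46, 172.46].

### API

Orientations are given as [roll, pitch, yaw] about the fixed x, y, z axes, in that order (R = Rz(yaw) Ry(pitch) Rx(roll)).
In Python, from workcell import sensors, vision, order gives the robot as it stands.
- The arm moves only by the tool play_rows, never from a script. Its argument "rows" is a list of rows, each a list of 7 numbers: the turn, a rotation vector about the world's x, y, z in rad, then the shift along the world's x, y, z in m, then the closure, from -1 (fully open) to 1 (shut). A call has 1 to 10 rows; each row is the pose to reach, as a shift and turn from the pose commanded when the call began; what a row does not reach only later rows make up. A row lasts 1/8 s, in which the tool goes at most 62.5 mm and 10.7 degrees, less where a joint would pass 70% of its speed; a pose out of reach is approached as far as the arm can. A call with a gripper value outside its range is refused whole. The fingers move at their own pace and stop on an object; "newtons" is the grip in N (left out, the last holds). Time passes only in rows, so rows that repeat a pose let the fingers close. It gives the time, the measured TCP pose, the force, the opening and the grip force at its end, in the units of the state.
- sensors.sense(): the state, without advancing time (a new reading comes with each control period).
- vision.read_camera(name): name is "side" or "top"; returns a dict with "color" (420x560x3 uint8, blue, green, red), "depth" (420x560 float32, m along the optical axis (not along the pixel's ray), 0 where there is no reading), "intrinsics" (3x3 intrinsics, pixels), "k1" (the pictures are not rectified: a ray, as slopes to the right and down, at radius r is drawn at 1 + k1 r^2 times it, then the intrinsics apply), "cam_to_world" (4x4, takes a point from camera to world coordinates). Camera axes: x right, y up, looking along -z (the intrinsics and any distortion apply to the point x, -y, -z); pixel columns grow to the right and rows downward; lengths in m; the calibration is good to about 2 mm. A picture is of the moment at which its call begins.
- order.close_job(): hands the job in; it is judged then, once.
The state is a dict: "clock": time; "joints": joint angles; "dq": joint speeds; "joint_torque": joint torques, N m; "tool_pos": TCP position; "orientation": TCP orientation; "wrist_force": force on the tool from outside, world axes, zero at the start; "moment": the same for the moment, N m; "width": finger opening in m; "gripper_force": force on a finger pad.
Only numpy, scipy, OpenCV 4.12 (cv2) and the standard library are available. Lean on these libraries where they do the work, as an engineer would, in place of code of your own. Each camera call takes 0.05 s, during which the arm holds its last target. There are 200 camera calls.

### The job

Turn the black speed knob on the green control box until its white pointer line points at the orange mark on the dial, then slide the red lock cover along its rails, fully home over the knob, so that the setting cannot be knocked. Leave the knife, the whetstone and the spare grinding wheel where they lie.

Things in the scene. Friction and masses are not known exactly. Their poses are not given: they have to be found in the camera images.
- control_box: Green box bolted to the bench with an aluminium top panel, 140 (x) by 236 (y) by 50 mm high. Origin: centre of its underside; z up. The knob's axis stands at (0, -60 mm) in its frame, the open lock cover towards its +y end.
- speed_knob (a joint): Turning angle of the knob in rad, growing counter-clockwise seen from above; range -1.6 to 1.6. At 0 its pointer points along the box's -x. It stays where it is left.
- knob_grip (a point): On the knob's axis, 26.5 mm above the panel: TCP height for a grasp from above. Knob: grey round skirt 54 mm across and 6.5 mm high, on it a black bar 52 mm long (its x), 13 mm thick (its y, the width to grip) and 25 mm high, top 31 mm above the panel. The point turns with the knob; the white pointer line is on the bar's -x half.
- knob_tip (a point): Where the pointer points: 37 mm from the knob's axis, 2 mm above the panel, along the bar's white-lined end; it turns with the knob (nothing solid there).
- mark (a point): Middle of the orange mark, a flat patch 14 mm long (radially) by 10 mm wide on the dial, 37 mm from the knob's axis. It does not move during the task. Knob set: knob_tip over mark.
- lock_cover (a joint): Travel of the lock cover in m towards the knob (the box's -y): 0 fully open, 0.120 fully home over the knob; light friction, stays where it is left.
- cover_grip (a point): On the cover's upright red fin, TCP height for a grasp from above, 61 mm above the panel. Cover: red hood 100 (x) by 100 (y) mm, clear roof 41 mm above the panel, open towards the knob; on the middle of the roof the fin, 44 mm (x) by 12 mm (y, the width to grip) by 26 mm high, top 67 mm above the panel. Axes as the box's.
- knife: Kitchen knife lying flat, not to be disturbed: 298 mm long, blade to its +y, wooden handle to its -y, 36 mm wide, 18 mm high. Origin: underside where handle meets blade.
- whetstone: Brick-coloured whetstone on a pale wooden base, 70 by 205 by 34 mm high, not to be disturbed. Origin: centre of its underside.
- spare_wheel: Grey grinding wheel lying flat, 110 mm across, 20 mm thick, 24 mm bore, not to be disturbed. Origin: centre of its underside.

How it is judged (in metres and radians):
On the way, in this order (a step that is already met when the one before it is completed fails the run):
1. the pointer is at the mark, to within 6.5 mm at the dial (about 10 degrees), while the cover is still open (less than 40 mm along) (horizontal distance between knob_tip and mark below 0.0065 m and value of joint lock_cover below 0.04 m), for 0.2 s.
2. the cover is home over the knob, the pointer still at the mark (value of joint lock_cover above 0.11 m and horizontal distance between knob_tip and mark below 0.0065 m), for 0.2 s.
At the end, for the whole second after the job is handed in: The knob's pointer is within 6.5 mm of the middle of the orange mark at the dial (about 10 degrees), the lock cover stands at rest within 10 mm of its fully home position, and knife, whetstone and spare wheel are within 25 mm of where they lay (all of step 2 and velocity of joint lock_cover between -0.01 and 0.01 m/s and distance of each of knife, whetstone, spare_wheel from where it was at the start of the episode below 0.025 m); the robot touches nothing.
It fails at once if the knife, the whetstone or the spare wheel is moved more than 25 mm (distance of any of knife, whetstone, spare_wheel from where it was at the start of the episode above 0.025 m).
It also fails if it takes over 64 s, if anything falls off the work surface, if the arm or the gripper's body presses on something with over 40 N, if the wrist force passes 120 N, or if a joint passes its speed limit or range.

## Working session

There is one attempt and no reset: what is moved stays moved. The work goes in short steps, Python scripts to look and compute and a tool call to move; the robot and the scene stay as the last step left them, time stands still between calls to the robot, and variables do not carry over. Pictures are saved under pics/ and viewed, at most 10 in all, crops included, and the job is handed in when it is done.

Besides the shell and the picture viewer there is one more tool, called after ">>>" by a JSON object that holds its "name" and its "arguments", one argument or row to a line. play_rows: Moves the arm, as the interface text tells. Its arguments: {"type":"object","properties":{"rows":{"type":"array","items":{"type":"array","items":{"type":"number"}}},"newtons":{"type":"number"}},"required":["rows"]}

```bash
mkdir -p pics; cat > h.py <<'E'
import numpy as np, cv2
from workcell import sensors, vision, order
def shot(n):
    return vision.read_camera(n)
def rays(c,px):
    px=np.atleast_2d(np.float64(px)); K=c["intrinsics"]
    d=np.c_[(px[:,0]-K[0,2])/K[0,0],(px[:,1]-K[1,2])/K[1,1]]; u=d.copy()
    for _ in range(20): u=d/(1+c["k1"]*(u**2).sum(1,keepdims=True))
    v=np.c_[u[:,0],-u[:,1],-np.ones(len(u))]
    return v
def on_plane(c,px,z):
    T=c["cam_to_world"]; v=rays(c,px)@T[:3,:3].T; o=T[:3,3]
    return o+v*((z-o[2])/v[:,2])[:,None]
def by_depth(c,px):
    T=c["cam_to_world"]; v=rays(c,px); px=np.atleast_2d(px).astype(int)
    return (v*c["depth"][px[:,1],px[:,0]][:,None])@T[:3,:3].T+T[:3,3]
E
python3 - <<'E'
from h import *
import pickle
for n in("top","side"):
    c=shot(n); cv2.imwrite(f"pics/{n}0.png",c["color"]); pickle.dump(c,open(n+"0.pkl","wb"))
    print(n,c["cam_to_world"].round(3).tolist(),c["intrinsics"].tolist(),c["k1"])
print(sensors.sense())
E
```

```text
top [[0.006, 0.995, -0.097, 0.479], [-1.0, 0.005, -0.009, 0.048], [-0.008, 0.097, 0.995, 1.197], [0.0, 0.0, 0.0, 1.0]] [[454.7531912648327, 0.0, 283.91173679693225], [0.0, 454.7531912648327, 204.90350533601097], [0.0, 0.0, 1.0]] -0.06555600182496292
side [[-0.692, 0.382, -0.613, -0.167], [-0.722, -0.361, 0.59, 0.79], [0.004, 0.851, 0.526, 0.764], [0.0, 0.0, 0.0, 1.0]] [[513.2157653562358, 0.0, 275.23521027075844], [0.0, 513.2157653562358, 215.42207250878445], [0.0, 0.0, 1.0]] -0.19177230329316716
{'clock': 0.1, 'joints': array([-7.09019105e+01,  2.83119966e+01,  7.71224769e+01,  8.58594907e-05,
        7.46286954e+01, -5.47058045e+00]), 'dq': array([-0.12052912, -0.14375629, -0.08754983,  0.04175811,  0.09978362,
       -0.02906707]), 'joint_torque': array([ 2.77221952e-03, -8.83585739e+01, -3.84561932e+01,  4.55737847e-05,
        5.16938730e-03,  7.87794256e-07]), 'tool_pos': array([ 0.2597829 , -0.56812861,  0.2494591 ]), 'orientation': array([-1.79937127e+02, -6.10457491e-03,  2.45686438e+01]), 'wrist_force': array([-0.07230968, -0.10133782,  0.0735161 ]), 'moment': array([ 0.02215127, -0.00819771,  0.00803667]), 'gripper_force': 0.0, 'width': 0.08527729373130688}
```

View pics/top0.png

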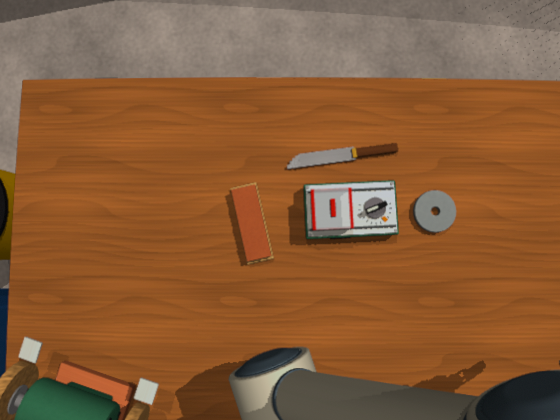

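View pics/side0.png

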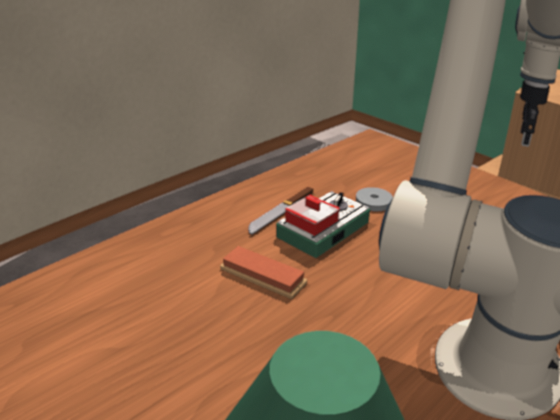

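The top view shows the box at about (350,209), the knob at (375,208) with its white line near (374,209), the orange mark near (385,219) and the red fin at (333,208). The side view has the box at (325,220). The wheel and knife lie close to the box. Next I'll measure by masks.

```bash
python3 - <<'E'
from h import *
import pickle
c=pickle.load(open("top0.pkl","rb")); im=c["color"]
hsv=cv2.cvtColor(im,cv2.COLOR_BGR2HSV); H,S,V=cv2.split(hsv)
x0,y0,x1,y1=296,172,406,246
R=np.zeros(H.shape,bool); R[y0:y1,x0:x1]=1
cv2.imwrite("pics/crop.png",cv2.resize(im[y0:y1,x0:x1],None,fx=7,fy=7,interpolation=cv2.INTER_CUBIC))
def comp(m,name,z):
    n,l,st,ce=cv2.connectedComponentsWithStats(m.astype(np.uint8))
    for i in range(1,n):
        if st[i,4]>5: print(name,ce[i].round(1),st[i].tolist(),on_plane(c,ce[i],z)[0].round(4),"depth z",by_depth(c,ce[i])[0].round(4))
comp(R&((H<5)|(H>174))&(S>150)&(V>100),"red",.117)
comp(R&(H>8)&(H<20)&(S>140)&(V>150)&(np.arange(420)[:,None]>188)&(np.arange(420)[:,None]<233)&(np.arange(560)[None]>355)&(np.arange(560)[None]<395),"orange",.05)
D=R&(V<75)&(S<90);comp(D,"black",.081)
W=R&(V>120)&(S<50);comp(W,"panel",.05)
# panel outline
n,l,st,ce=cv2.connectedComponentsWithStats((R&(S<90)).astype(np.uint8))
i=1+st[1:,4].argmax(); r=cv2.minAreaRect(np.argwhere(l==i)[:,::-1].astype(np.float32)); b=cv2.boxPoints(r)
P=on_plane(c,b,.05);print("panel",r,P.round(4).tolist(),P.mean(0).round(4),np.linalg.norm(P-np.roll(P,1,0),axis=1))
# heights map on knob
j=np.argwhere(R&(np.arange(560)[None]>355)); q=by_depth(c,j[:,::-1]); k=(q[:,2]>.068)&(q[:,2]<.1); 
p=q[k]; print(len(p),p.mean(0))
pc=p[:,:2]-p[:,:2].mean(0);w,v=np.linalg.eigh(pc.T@pc);print("bar",np.degrees(np.arctan2(v[1,1],v[0,1])),np.ptp(pc@v,axis=0))
E
```

```text
red [350.7 207.4] [349, 188, 5, 41, 93] [ 0.5791 -0.1016  0.117 ] depth z [ 0.5817 -0.1056  0.0888]
red [312.6 209.7] [310, 190, 6, 40, 126] [ 0.573  -0.0108  0.117 ] depth z [ 0.5752 -0.0122  0.0913]
red [332.5 207.5] [330, 199, 6, 18, 81] [ 0.5785 -0.0583  0.117 ] depth z [ 0.5784 -0.0582  0.118 ]
orange [384.3 218.5] [382, 217, 5, 4, 15] [ 0.5575 -0.1961  0.05  ] depth z [ 0.5573 -0.1953  0.0537]
black [371.5 189. ] [368, 189, 8, 1, 8] [ 0.6284 -0.1587  0.081 ] depth z [ 0.6322 -0.164   0.0525]
black [304.9 195.4] [304, 191, 2, 9, 10] [0.6116 0.0062 0.081 ] depth z [0.6158 0.0049 0.0457]
black [376.9 207.4] [365, 202, 22, 13, 79] [ 0.5826 -0.1714  0.081 ] depth z [ 0.5824 -0.1709  0.0838]
black [306. 214.] [306, 211, 1, 7, 7] [0.5656 0.0035 0.081 ] depth z [0.5683 0.0021 0.0455]
panel [353.8 206.8] [306, 181, 92, 55, 3123] [ 0.5869 -0.1189  0.05  ] depth z [ 0.5867 -0.1185  0.0527]
panel [308.6 210.1] [307, 194, 4, 34, 92] [ 0.5779 -0.0042  0.05  ] depth z [ 0.5779 -0.0043  0.0492]
panel [372.1 208.3] [367, 206, 11, 6, 32] [ 0.5833 -0.1654  0.05  ] depth z [ 0.5803 -0.1594  0.0825]
panel ((350.716552734375, 208.8592529296875), (54.034793853759766, 92.42469787597656), 87.35746002197266) [[0.6445, 0.0092, 0.05], [0.6567, -0.2267, 0.05], [0.5191, -0.2305, 0.05], [0.5074, 0.0027, 0.05]] [ 0.5819 -0.1114  0.05  ] [0.13723194 0.23619943 0.13769867 0.23352911]
117 [ 0.58576295 -0.16984887  0.08136694]
bar 112.10741540964035 [0.01292009 0.05264147]
```

View pics/crop.png

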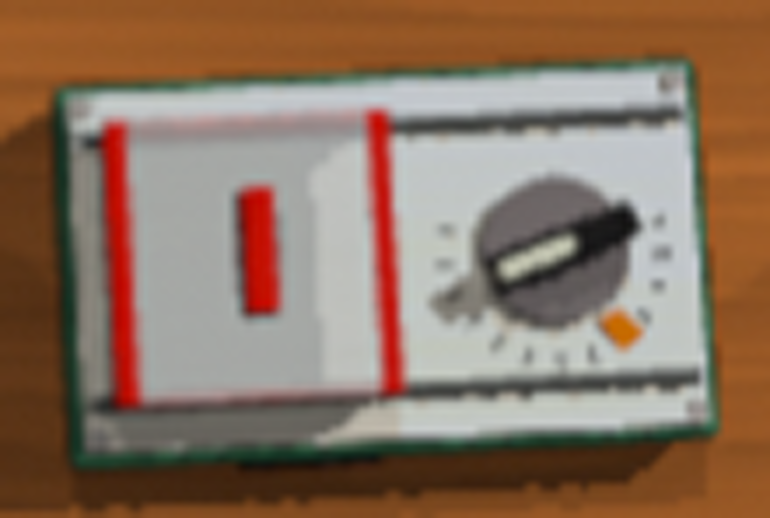

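The crop shows the white line on the bar's left half, so the pointer direction is about 112° in world. The mark is lower right at about -138°, so I need a turn of about +110° CCW. The knob axis is near (0.5855,-0.1705), and the sizes agree with those given (bar 52.6 x 12.9 mm, panel 236 x 137 mm, mark radius 38 mm).

>>> {"name": "play_rows", "arguments": {
  "rows": [
    [0,0,0.1525,0.0325,0.03975,0,-1],
    [0,0,0.305,0.065,0.0795,0,-0.5],
    [0,0,0.4575,0.0975,0.119,0,0],
    [0,0,0.61,0.13,0.159,0,0.2],
    [0,0,0.7625,0.1625,0.199,0,0.2],
    [0,0,0.915,0.195,0.2385,0,0.2],
    [0,0,1.0675,0.2275,0.278,0,0.2],
    [0,0,1.22,0.26,0.318,0,0.2],
    [0,0,1.3725,0.293,0.358,0,0.2],
    [0,0,1.525,0.3255,0.3975,0,0.2]
  ],
  "newtons": 40
}}

```text
clock: 1.35
tool_pos: [0.5862, -0.1694, 0.2497]
orientation: [-180.0, -0.0, 112.2]
wrist_force: [0.3, -0.4, 1.1]
width: 0.0343
gripper_force: 0.0
```

>>> {"name": "play_rows", "arguments": {
  "rows": [
    [0,0,0,0,0,-0.02,0.2],
    [0,0,0,0,0,-0.05,0.2],
    [0,0,0,0,0,-0.08,0.2],
    [0,0,0,0,0,-0.11,0.2],
    [0,0,0,0,0,-0.13,0.2],
    [0,0,0,0,0,-0.13,0.2]
  ]
}}

```text
clock: 2.1
tool_pos: [0.5844, -0.1705, 0.1185]
orientation: [-179.9, -0.1, 111.9]
wrist_force: [0.1, -0.0, 0.7]
width: 0.0344
gripper_force: 0.0
```

>>> {"name": "play_rows", "arguments": {
  "rows": [
    [0,0,0,0,0,-0.015,0.2],
    [0,0,0,0,0,-0.03,0.2],
    [0,0,0,0,0,-0.04,0.2],
    [0,0,0,0,0,-0.0415,0.2],
    [0,0,0,0,0,-0.0415,0.5],
    [0,0,0,0,0,-0.0415,0.8],
    [0,0,0,0,0,-0.0415,1],
    [0,0,0,0,0,-0.0415,1],
    [0,0,0,0,0,-0.0415,1],
    [0,0,0,0,0,-0.0415,1]
  ],
  "newtons": 40
}}

```text
clock: 3.35
tool_pos: [0.5858, -0.171, 0.079]
orientation: [179.9, 0.0, 111.9]
wrist_force: [2.3, 3.0, 5.9]
width: 0.012
gripper_force: 41.3
```

>>> {"name": "play_rows", "arguments": {
  "rows": [
    [0,0,0.05,0,0,0,1],
    [0,0,0.15,0,0,0,1],
    [0,0,0.27,0,0,0,1],
    [0,0,0.39,0,0,0,1],
    [0,0,0.51,0,0,0,1],
    [0,0,0.63,0,0,0,1],
    [0,0,0.75,0,0,0,1],
    [0,0,0.86,0,0,0,1],
    [0,0,0.94,0,0,0,1],
    [0,0,0.96,0,0,0,1]
  ]
}}

```text
clock: 4.6
tool_pos: [0.5856, -0.1712, 0.079]
orientation: [-180.0, 0.1, 167.0]
wrist_force: [-0.3, -0.1, 5.9]
width: 0.0123
gripper_force: 41.5
```

>>> {"name": "play_rows", "arguments": {
  "rows": [
    [0,0,0.05,0,0,0,1],
    [0,0,0.15,0,0,0,1],
    [0,0,0.27,0,0,0,1],
    [0,0,0.39,0,0,0,1],
    [0,0,0.51,0,0,0,1],
    [0,0,0.63,0,0,0,1],
    [0,0,0.75,0,0,0,1],
    [0,0,0.86,0,0,0,1],
    [0,0,0.94,0,0,0,1],
    [0,0,0.96,0,0,0,1]
  ]
}}

```text
clock: 5.85
tool_pos: [0.5857, -0.1716, 0.079]
orientation: [-179.9, 0.0, -138.0]
wrist_force: [-0.3, -3.2, 4.5]
width: 0.0125
gripper_force: 41.3
```

>>> {"name": "play_rows", "arguments": {
  "rows": [
    [0,0,0,0,0,0,1],
    [0,0,0,0,0,0,0.6],
    [0,0,0,0,0,0,0.2],
    [0,0,0,0,0,0,0.2],
    [0,0,0,0,0,0.02,0.2],
    [0,0,0,0,0,0.06,0.2],
    [0,0,0,-0.02,0.05,0.1,0.2],
    [0,0,0,-0.04,0.1,0.12,0.2],
    [0,0,0,-0.07,0.15,0.13,0.2],
    [0,0,0,-0.1,0.2,0.13,0.2]
  ]
}}

```text
clock: 7.1
tool_pos: [0.4847, 0.0305, 0.2093]
orientation: [-179.9, 0.1, -138.1]
wrist_force: [1.0, -0.0, -1.3]
width: 0.0342
gripper_force: 0.0
```

```bash
python3 - <<'E'
from h import *
import pickle
c=shot("top"); pickle.dump(c,open("top1.pkl","wb")); im=c["color"]
x0,y0,x1,y1=296,172,406,246
cv2.imwrite("pics/crop1.png",cv2.resize(im[y0:y1,x0:x1],None,fx=7,fy=7,interpolation=cv2.INTER_CUBIC))
j=np.argwhere(np.ones((50,45)))+[185,357]; q=by_depth(c,j[:,::-1]); p=q[(q[:,2]>.068)&(q[:,2]<.1)]
pc=p[:,:2]-p[:,:2].mean(0);w,v=np.linalg.eigh(pc.T@pc)
print(len(p),p.mean(0),"bar",np.degrees(np.arctan2(v[1,1],v[0,1])),np.ptp(pc@v,axis=0)); print(sensors.sense()["tool_pos"],sensors.sense()["orientation"])
E
```

```text
130 [ 0.5851899  -0.17053498  0.08102966] bar -137.24315666817623 [0.013685   0.05217259]
[0.47989721 0.03490992 0.20857956] [ 1.79814067e+02 -5.16401410e-02 -1.37978153e+02]
```

View pics/crop1.png

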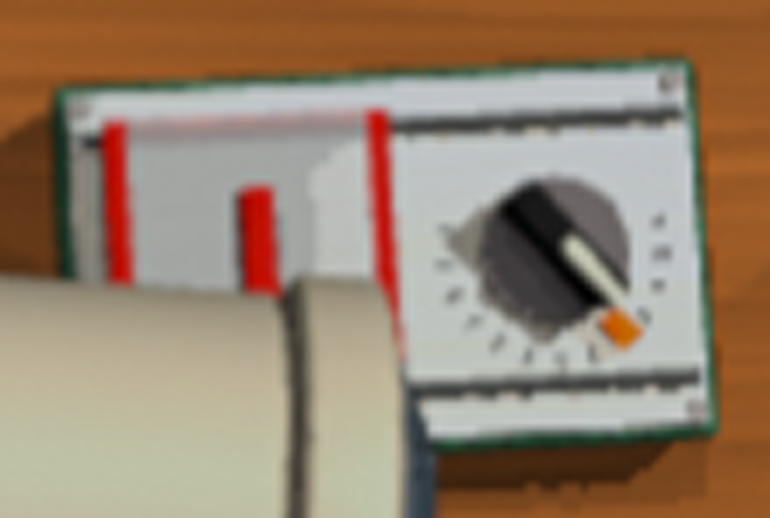

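The pointer lies on the orange mark (bar -137.2°, mark about -137.7°), with the white line ending at the patch near (620,328) in the crop. Next is the fin.

>>> {"name": "play_rows", "arguments": {
  "rows": [
    [0,0,-0.1,0.012,-0.01,0,0.2],
    [0,0,-0.2,0.03,-0.028,0,0.2],
    [0,0,-0.35,0.05,-0.047,0,0.2],
    [0,0,-0.5,0.07,-0.066,0,0.2],
    [0,0,-0.62,0.087,-0.082,0,0.2],
    [0,0,-0.682,0.0935,-0.0875,-0.01,0.2],
    [0,0,-0.682,0.0935,-0.0875,-0.035,0.2],
    [0,0,-0.682,0.0935,-0.0875,-0.05,0.2],
    [0,0,-0.682,0.0935,-0.0875,-0.05,0.2]
  ],
  "newtons": 30
}}

```text
clock: 8.28
tool_pos: [0.5782, -0.0582, 0.1576]
orientation: [180.0, -0.1, -177.1]
wrist_force: [-0.6, -0.6, 1.4]
width: 0.034
gripper_force: 0.0
```

>>> {"name": "play_rows", "arguments": {
  "rows": [
    [0,0,0,0,0,-0.015,0.2],
    [0,0,0,0,0,-0.03,0.2],
    [0,0,0,0,0,-0.042,0.2],
    [0,0,0,0,0,-0.045,0.2],
    [0,0,0,0,0,-0.045,0.5],
    [0,0,0,0,0,-0.045,0.8],
    [0,0,0,0,0,-0.045,1],
    [0,0,0,0,0,-0.045,1],
    [0,0,0,0,0,-0.045,1],
    [0,0,0,0,0,-0.045,1]
  ],
  "newtons": 30
}}

```text
clock: 9.52
tool_pos: [0.5791, -0.0584, 0.1138]
orientation: [-180.0, 0.0, -177.1]
wrist_force: [-0.4, 0.4, 5.7]
width: 0.0111
gripper_force: 34.3
```

Gripped: the width is 11 mm, matching the 12 mm fin. Sliding now.

>>> {"name": "play_rows", "arguments": {
  "rows": [
    [0,0,0,0.0003,-0.005,0,1],
    [0,0,0,0.001,-0.017,0,1],
    [0,0,0,0.0017,-0.033,0,1],
    [0,0,0,0.0025,-0.049,0,1],
    [0,0,0,0.0033,-0.065,0,1],
    [0,0,0,0.0041,-0.081,0,1],
    [0,0,0,0.0048,-0.095,0,1],
    [0,0,0,0.0054,-0.106,0,1],
    [0,0,0,0.0057,-0.113,0,1],
    [0,0,0,0.0058,-0.115,0,1]
  ]
}}

```text
clock: 10.78
tool_pos: [0.5848, -0.1718, 0.1138]
orientation: [179.8, 0.0, -177.2]
wrist_force: [3.0, 27.3, 11.4]
width: 0.0117
gripper_force: 35.4
```

>>> {"name": "play_rows", "arguments": {
  "rows": [
    [0,0,0,0.0001,-0.002,0,1],
    [0,0,0,0.0002,-0.0035,0,1],
    [0,0,0,0.0003,-0.005,0,1],
    [0,0,0,0.0003,-0.005,0,1]
  ]
}}

```text
clock: 11.28
tool_pos: [0.5848, -0.1723, 0.1137]
orientation: [179.5, -0.0, -177.1]
wrist_force: [4.8, 53.4, 18.2]
width: 0.0113
gripper_force: 36.3
```

The cover is against its stop, with the fin at the knob's axis. I'll release, retreat and check.

>>> {"name": "play_rows", "arguments": {
  "rows": [
    [0,0,0,0,0.004,0,1],
    [0,0,0,0,0.004,0,0.6],
    [0,0,0,0,0.004,0,0.2],
    [0,0,0,0,0.004,0,0.2],
    [0,0,0,0,0.004,0.02,0.2],
    [0,0,0,0,0.004,0.06,0.2],
    [0,0,0,-0.03,0.05,0.1,0.2],
    [0,0,0,-0.06,0.1,0.12,0.2],
    [0,0,0,-0.08,0.15,0.12,0.2],
    [0,0,0,-0.1,0.2,0.12,0.2]
  ]
}}

```text
clock: 12.52
tool_pos: [0.4842, 0.0228, 0.234]
orientation: [-180.0, 0.1, -177.2]
wrist_force: [0.3, 0.4, 0.5]
width: 0.0341
gripper_force: 0.0
```

```bash
python3 - <<'E'
from h import *
c=shot("top"); im=c["color"]
x0,y0,x1,y1=296,172,406,246
cv2.imwrite("pics/crop2.png",cv2.resize(im[y0:y1,x0:x1],None,fx=7,fy=7,interpolation=cv2.INTER_CUBIC))
H,S,V=cv2.split(cv2.cvtColor(im,cv2.COLOR_BGR2HSV))
m=((H<5)|(H>174))&(S>150)&(V>100); m[:y0]=0;m[y1:]=0;m[:,:x0]=0;m[:,x1:]=0
n,l,st,ce=cv2.connectedComponentsWithStats(m.astype(np.uint8))
for i in range(1,n):
    if st[i,4]>20: print(ce[i],st[i],on_plane(c,ce[i],.117)[0].round(4))
print(sensors.sense()["tool_pos"],sensors.sense()["wrist_force"])
E
```

```text
[396.39423077 205.35576923] [394 185   6  41 104] [ 0.5845 -0.2113  0.117 ]
[358.3373494 200.1686747] [356 188   5  27  83] [ 0.5965 -0.1202  0.117 ]
[379.65432099 205.40740741] [377 197   6  18  81] [ 0.5842 -0.1711  0.117 ]
[0.48109685 0.02722092 0.23358824] [-4.16036555  4.61039498  0.03079601]
```

View pics/crop2.png

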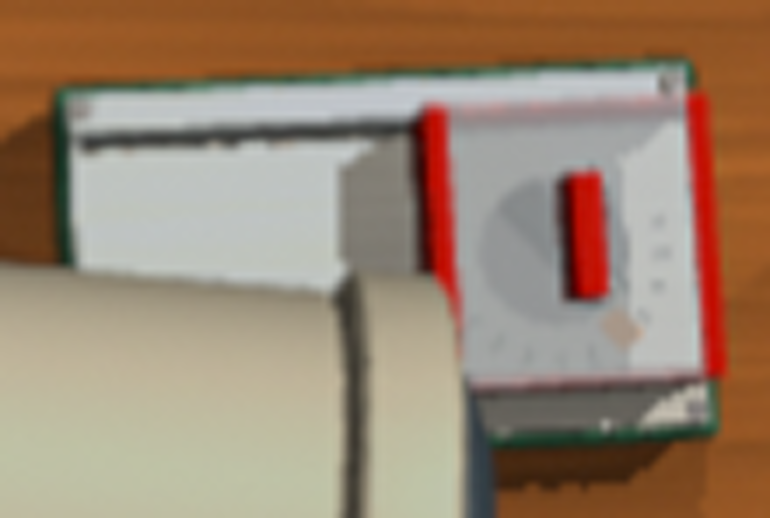

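The cover is home. The fin is at y=-0.171, which is the knob's axis, and the mark and pointer show unchanged through the clear roof near (620,328) in the crop.

```bash
python3 -c "
from workcell import order
print(order.close_job())"
```

```text
the job is handed in; nothing more can be done
None
```

I turned the knob to the orange mark, slid the lock cover against its home stop, and handed the job in at about 12.6 s; the hand-in gave no verdict.

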